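# Find the right spring and load it in the spring tester at the marked height

## Robot

A 6-joint arm with a two-finger parallel gripper is mounted at the origin on the work surface. World frame = base frame: x ahead of the robot, y to its left, z up, the work surface at z = 0. Lengths are in mm, angles in degrees, forces in N, time in s.
With the tool pointing down it reaches from about 300 to 850 mm from the base axis. Payload 4.2 kg.
Tool frame: the origin (TCP) lies at the very end of the fingers, on their centre line; the grasp point (between the pads) lies 19 mm behind it; z points along the fingers, y is the line along which they close (so a half turn about z gives the same grasp; the last joint's range is limited). The gripper opens to 91 mm and grips with 3 to 60 N. Pads are 32 mm wide; open, the fingers measure 118 mm over their backs; the gripper's body (76 mm by 178 mm) begins 60 mm behind the grasp point.
Start: joints at [70.13, 18.312, 89.639, -0, 72.044, -1.146], TCP at [184.586, 544.584, 213.976] pointing down, gripper open.
Joint ranges: [-177.97, 177.97], [-48.28, 115.42], [12.27, 149.76], [-77.06, 257.06], [2.81, 150.46], [-146.56, 146.56]. Speed limits (degrees/s): [147.25, 147.25, 180, 180, 180, 180].

## Interface

Orientations are given as [roll, pitch, yaw] about the fixed x, y, z axes, in that order (R = Rz(yaw) Ry(pitch) Rx(roll)).
In Python, from workcell import env gives the robot as it stands.
- The arm moves only by the shell command python3 -m pendant 'ROWS' [FORCE]. ROWS is a JSON object of lists of equal length, an entry for each row: "translation": the shift along the tool's x, y, z in mm, a list of three; "roll": the turn about the tool's z in rad; "hand": the closure in counts, from 0 (fully open) to 255 (shut). In form: {"translation": [[dx, dy, dz], ...], "roll": [roll, ...], "hand": [hand, ...]}. A call has exactly 8 rows; each row shifts and turns the commanded pose from where the row before left it, along the tool's axes as they then stand; what a row does not reach is not made up. A row lasts 1/12 s, in which the tool goes at most 41.7 mm and 7.16 degrees, less where a joint would pass 70% of its speed; a pose out of reach is approached as far as the arm can. A call with a gripper value outside its range is refused whole. The fingers move at their own pace and stop on an object; FORCE is the grip in N (left out, the last holds). Time passes only in rows, so rows that do not move let the fingers close, or fill a call up. It gives the time, the measured TCP pose, the force, the opening and the grip force at its end, in the units of the state.
- env.state(): the state, without advancing time (a new reading comes with each control period).
- env.grab_frame(name): name is "side" or "top" or "wrist"; returns a dict with "frame" (400x640x3 uint8, red, green, blue), "z_map" (400x640 float32, mm along the optical axis (not along the pixel's ray), 0 where there is no reading), "fx", "fy", "cx", "cy" (pixels), "pose" (4x4, takes a point from camera to world coordinates). Camera axes: x right, y down, z forward; pixel columns grow to the right and rows downward; lengths in mm; the calibration is good to about 2 mm. A picture is of the moment at which its call begins.
- env.job_done(): hands the job in; it is judged then, once.
Trained networks look in a picture, given as the dict that the camera call returned (one of the last four; its "shot" number tells which), for a name from the list of things; names that differ only in an ending like _2 or _b are one class to them, and where a whole thing is asked for, a point or a joint stands for the part that bears it (a point fixed in the world has none). Each returns a list of dicts, best first, with "score" (0 to 1); they miss things now and then, are a little off and sometimes report something else, mostly with a low value. They report only what shows in the picture. A call takes as long as a camera call.
- env.recognise(picture, label): "rect" ([centre column, centre row, width, height] in pixels, round what is visible of it).
- env.regions_of(picture, label): "pixels" (400x640 bool, what is visible of it) and "rect" ([centre column, centre row, width, height] in pixels, round what is visible of it).
The state is a dict: "time_s": time; "qpos": joint angles; "qvel": joint speeds; "effort": joint torques, N m; "ee_pos": TCP position; "ee_rot": TCP orientation; "force": force on the tool from outside, world axes, zero at the start; "torque": the same for the moment, N m; "gripper_width": finger opening in mm; "gripper_force": force on a finger pad.
Only numpy, scipy, OpenCV 4.12 (cv2) and the standard library are available. Lean on these libraries where they do the work, as an engineer would, in place of code of your own. Each camera call takes 0.05 s, during which the arm holds its last target. There are 200 camera calls.

## Task

One of the three look-alike springs in the rack has the right stiffness; of the others one is too soft and one too stiff. Find the right one by feeling how hard it pushes back, stand it on the spring tester's round plate, swing the tester's arm over it to its stop, and push the plunger down until the underside of its knob is level with the black line on the gauge strip. Let go and leave it so, with the needle between the two long marks on the dial and the other two springs in the rack, without disturbing the other things on the bench.

Things in the scene. Friction and masses are not known exactly. Their poses are not given: they have to be found in the camera images.
- rack: Grey plastic board, 100 mm (x) by 285 mm (y), 12 mm thick, with two low rails (8 mm higher than the board) along its length; three steel coil springs stand upright on it in a row along its y axis. Origin: centre of its underside, on the bench. Fixed to the bench.
- place_1 (a point): Centre of the right-hand (-y) place of the rack's board, 12 mm above the bench; belongs to the rack and stays when the spring is taken. A spring stands on it, axis within 7 mm. All three look the same: 95 mm high, 0.1 kg, foot 50 mm across and 16 mm high, coil 43 mm across, cap 44 mm across and 18 mm high (77 to 95 mm above the foot's underside).
- place_2 (a point): Centre of the middle place of the rack's board, 12 mm above the bench; belongs to the rack and stays when the spring is taken. A spring stands on it, axis within 7 mm. A spring's cap travels straight down up to 34 mm and springs back; the foot stands loose.
- place_3 (a point): Centre of the left-hand (+y) place of the rack's board, 12 mm above the bench; belongs to the rack and stays when the spring is taken. A spring stands on it, axis within 7 mm. Pressed down by 22 mm the right spring pushes back with about 8 N, the soft one 5 N, the stiff one 12 N; which stands where differs every time.
- tester: Spring tester: grey base plate 215 by 215 mm, 22 mm thick, fixed to the bench, with a round test plate, a dial lying flat to the left (+y) of it and, behind it (+x), a steel column that carries a swinging arm with a plunger. Origin: on the bench under the centre of the test plate; x points from the plate to the column.
- plate_top (a point): Centre of the upper face of the round aluminium test plate, 68 mm across, 55 mm above the bench. The spring is to stand here. The plate rests on the scale and sinks 0.5 mm per newton.
- column_axis (a point): Point on the vertical axis of the column about which the arm swings, 115 mm from the test plate's centre, 180 mm above the bench (2 mm below the arm's mid line).
- jib (a joint): Swing of the grey arm about the column, rad. 0: at its stop, plunger above the test plate's centre; positive: swung out to the tester's right (-y), counter-clockwise from above, at most 1.45. Starts swung out; stays where left (about 2 N at the plunger moves it). Arm 26 mm wide, 18 mm thick, mid line 182 mm above the bench; boss 38 mm across, 24 mm thick round the plunger.
- knob (a point): Centre of the plunger's black knob, 30 mm across, 28 mm high, above the arm's free end, 115 mm from the column axis. Its rod goes down through the arm to a round foot 36 mm across whose underside is 102 mm below the knob's centre. A gauge strip 22 mm wide, 3 mm thick stands on the arm 31 mm from the knob's axis, on the column side, up to 81 mm above the arm's mid line.
- plunger (a joint): Downward travel of the plunger, m. 0: up (knob's underside 66 mm above the arm's mid line; foot 10 mm above a spring on the plate); 0.046: down. At 0.037 the knob's underside is level with the black line on the gauge strip (29 mm above the mid line): the marked height. A brake of about 11 N keeps it where it is left; pushing onto the right spring takes about 18 N in all.
- needle (a joint): Angle of the dial's needle, rad, 0.125 per newton of load on the test plate (the spring's own weight, 1 N, included); grows clockwise from above. The two long marks on the dial are at 0.95 and 1.30: between them the reading is right.
- housing: Bystander: black plastic housing, 130 by 46 by 26 mm, lying loose between robot and tester. Origin: centre of its underside.
- tweezers: Bystander: steel tweezers, 125 mm, lying loose in front of the rack. Origin: centre, on the bench.
- clear_box: Bystander: clear open box, 190 by 70 by 45 mm, loose, behind the rack. Origin: centre of its underside.
- foam_block: Bystander: white block, 170 by 75 by 50 mm, loose, to the right of the tester. Origin: centre of its underside.
- oil_jar: Bystander: small jar, 56 mm across, 75 mm high, loose, behind the tester. Origin: centre of its underside.
- probe: Bystander: thin screwdriver with red handle, 170 mm, lying loose in front of the tester. Origin: centre, on the bench.

How it is judged (in metres and radians):
On the way, in this order (a step that is already met when the one before it is completed fails the run):
1. a spring stands on the test plate while the arm is still swung out (contact force between plate and anything else above 0.5 N and contact force between plate and the arm below 0.1 N and contact force between plate and the fingers below 0.1 N and value of joint jib above 0.5 rad), for 0.2 s.
2. the arm is swung over the test plate (value of joint jib below 0.06 rad), for 0.2 s.
At the end, for the whole second after the job is handed in: Arm over the plate (within 0.06 rad of its stop); plunger at rest with the knob's underside within 3 mm of the line; needle between the two long marks (0.95 to 1.30 rad, as only the right spring gives); the other two springs in the rack; robot clear (value of joint jib below 0.06 rad and value of joint plunger between 0.034 and 0.04 m and value of joint needle between 0.95 and 1.3 rad and contact force between rack and anything else above 1.4 N and velocity of joint plunger between -0.005 and 0.005 m/s); the robot touches nothing.
It fails at once if one of the listed bystanders is pushed away (30 mm or more) (distance of any of housing, tweezers, clear_box, foam_block, oil_jar, probe from where it was at the start of the episode above 0.03 m).
It also fails if it takes over 64 s, if anything falls off the work surface, if the arm or the gripper's body presses on something with over 40 N, if the wrist force passes 120 N, or if a joint passes its speed limit or range.

## Working session

There is one attempt and no reset: what is moved stays moved. The work goes in short steps, Python scripts to look and compute and a shell command to move; the robot and the scene stay as the last step left them, time stands still between calls to the robot, and variables do not carry over. Pictures are saved under pics/ and viewed, at most 10 in all, crops included, and the job is handed in when it is done.

```bash
mkdir -p pics; ls; cat > h.py <<'E'
import numpy as np, cv2
from workcell import env
def pts(p,mask=None):
    z=p["z_map"]; v,u=np.nonzero((z>0) if mask is None else (mask&(z>0)))
    d=z[v,u]; c=np.stack([(u-p["cx"])/p["fx"]*d,(v-p["cy"])/p["fy"]*d,d,np.ones_like(d)])
    return (np.array(p["pose"])@c)[:3].T,u,v
def save(p,n): cv2.imwrite("pics/"+n,cv2.cvtColor(p["frame"],cv2.COLOR_RGB2BGR))
E
python3 - <<'E'
from h import *
np.set_printoptions(precision=1,suppress=True)
for n in ["top","side"]:
    p=env.grab_frame(n); save(p,n+"0.png"); print(n,np.array(p["pose"]),p["fx"])
    for l in ["rack","place_1","tester","jib","knob","plate_top","needle","housing","tweezers","clear_box","foam_block","oil_jar","probe"]:
        for r in env.regions_of(p,l)[:3]:
            if r["score"]<0.3: continue
            P,u,v=pts(p,r["pixels"])
            if len(P)==0: continue
            zt=np.percentile(P[:,2],95); T=P[P[:,2]>zt-6]
            print(l,round(r["score"],2),np.round(r["rect"]),"mean",P.mean(0),"ztop",zt,"topmid",(T.min(0)+T.max(0))/2,"lo",np.percentile(P,2,axis=0),"hi",np.percentile(P,98,axis=0))
print(env.state())
E
```

```text
pics
top [[  -0.    -1.     0.1  373.9]
 [  -1.     0.    -0.   -32.4]
 [  -0.    -0.1   -1.  1424.5]
 [   0.     0.     0.     1. ]] 463.317562879413
rack 0.72 [213. 217.  96.  47.] mean [508.9 266.7  12.8] ztop 20.6722840422331 topmid [512.1 274.6  61.4] lo [455.1 134.6   4.6] hi [569.  413.3  22.3]
place_1 0.9 [214. 217.  98.  46.] mean [508.5 267.   13.3] ztop 20.942734066781632 topmid [512.1 274.5  61.7] lo [455.  134.6   4.2] hi [567.7 412.2  23.3]
tester 0.65 [368. 189. 105.  81.] mean [ 579.7 -165.    54.8] ztop 198.22215235944387 topmid [ 633.8 -228.8  235.3] lo [ 474.3 -287.3   12.4] hi [676.4 -53.1 266.2]
jib 0.78 [388. 164.  65.  32.] mean [ 630.2 -230.5  198.2] ztop 274.5028058263096 topmid [ 610.1 -286.6  273.7] lo [ 595.4 -300.3   -0.4] hi [ 674.4 -156.9  276.4]
plate_top 0.67 [364. 203.  26.  19.] mean [ 534.7 -186.    54.1] ztop 58.921919809424026 topmid [ 534.3 -186.3   57.4] lo [ 505.7 -216.6   47.8] hi [ 563.7 -156.2   59.8]
housing 0.69 [281. 263.  20.  43.] mean [368.2  72.6   8.4] ztop 26.3120395531937 topmid [368.8  72.2  26.2] lo [306.6  48.6  -2.6] hi [431.3
[... 3398 characters left out ...]
 203.  32.  19.] mean [ 376.4 -190.9   17.3] ztop 25.97236957578718 topmid [ 383.7 -195.9   24.6] lo [ 324.6 -211.6   -2. ] hi [ 422.8 -174.1   27.4]
probe 0.37 [316. 169.  76. 127.] mean [ 586.6 -158.9   62.1] ztop 216.5281968275178 topmid [ 624.2 -241.1  245.4] lo [ 474.7 -288.2    1.1] hi [681.4 -47.5 259.7]
{'time_s': 1.4, 'qpos': array([70.1, 18.3, 89.6,  0. , 72. , -1.1]), 'qvel': array([ 0.1, -0.1, -0. , -0. ,  0. , -0. ]), 'effort': array([ -0. , -41.2, -23.2,   0.1,   0. ,  -0. ]), 'ee_pos': array([184.6, 544.6, 214. ]), 'ee_rot': array([180. ,  -0. , 161.3]), 'force': array([0.7, 0.8, 0.1]), 'torque': array([-0.,  0., -0.]), 'gripper_force': 0.0, 'gripper_width': 91.20891728332624}
```

```bash
python3 - <<'E'
from h import *
np.set_printoptions(precision=1,suppress=True)
for n in ["top","side"]:
    p=env.grab_frame(n); P,u,v=pts(p)
    m=(P[:,2]>100)&(P[:,2]<113)&(P[:,0]>440)&(P[:,0]<600)&(P[:,1]>100)&(P[:,1]<440)
    Q=P[m]; print(n,len(Q))
    lab=np.round(Q[:,:2]/1)
    k=cv2.kmeans(Q[:,1:2].astype(np.float32),3,None,(3,50,.1),5,2)[1].ravel()
    for i in range(3):
        q=Q[k==i]; print("spring",q.mean(0),(q.min(0)+q.max(0))/2,np.ptp(q,0),len(q))
    m=(P[:,2]>100)&(P[:,0]>440)&(P[:,0]<780)&(P[:,1]<-60)&(P[:,1]>-360)
    Q=P[m]
    for a,b in [(150,180),(180,194),(194,215),(215,258),(262,285)]:
        q=Q[(Q[:,2]>a)&(Q[:,2]<b)]
        if len(q): print(a,b,len(q),"mean",q.mean(0),"lo",q.min(0),"hi",q.max(0))
    m=(P[:,2]>18)&(P[:,2]<26)&(P[:,0]>400)&(P[:,0]<780)&(P[:,1]<-40)&(P[:,1]>-360)
    q=P[m][:,:2]; print("base rect",cv2.minAreaRect(q.astype(np.float32)))
    m=(P[:,2]>8)&(P[:,2]<24)&(P[:,0]>420)&(P[:,0]<600)&(P[:,1]>100)&(P[:,1]<440)
    print("rack rect",cv2.minAreaRect(P[m][:,:2].astype(np.float32)))
def comb():
    t=cv2.imread("pics/top0.png")[100:300,140:540]; cv2.imwrite("pics/top0c.png",cv2.resize(t,(800,400),interpolation=2))
comb()
E
```

```text
top 541
spring [509.6 278.5 105.9] [509.2 278.4 106.6] [43.5 41.3 12.7] 184
spring [524.4 181.3 106.2] [525.3 181.6 106.4] [41.1 43.  12.3] 177
spring [503.8 363.1 105.9] [504.3 363.8 106.3] [40.7 40.8 12.4] 180
150 180 50 mean [ 618.6 -215.   174.3] lo [ 592.4 -294.3  162.2] hi [ 655.5 -153.4  180. ]
180 194 339 mean [ 626.1 -236.3  189.7] lo [ 592.7 -302.2  180.4] hi [ 676.  -152.5  194. ]
194 215 342 mean [ 641.8 -196.5  198.3] lo [ 592.6 -303.8  194. ] hi [ 675.2 -154.   214.5]
215 258 34 mean [ 612.3 -267.5  242.1] lo [ 596.3 -292.5  215.1] hi [ 631.6 -253.   257.8]
262 285 117 mean [ 609.9 -285.6  273.6] lo [ 596.3 -300.2  262.9] hi [ 626.5 -256.4  279.8]
base rect ((604.0905151367188, -164.61663818359375), (276.0245666503906, 366.3853759765625), 70.24544525146484)
rack rect ((523.0835571289062, 266.5350341796875), (155.3452911376953, 307.6004333496094), 7.034063339233398)
side 811
spring [503.6 364.2 106.3] [504.  362.9 105.6] [42.3 43.6 10.9] 319
spring [524.3 182.5 106.4] [525.1 181.5 106. ] [43.  44.7 10.2] 222
spring [509.3 279.9 106.3] [509.8 278.5 105.8] [43.3 42.6 11. ] 270
150 180 111 mean [ 628.  -201.9  171.8] lo [ 593.1 -286.2  150.6] hi [ 672.6 -151.9  180. ]
180 194 231 mean [ 627.2 -221.8  188.8] lo [ 593.3 -300.5  180.1] hi [ 671.4 -150.3  193.9]
194 215 254 mean [ 639.2 -203.3  199.8] lo [ 593.4 -302.9  194. ] hi [ 675.8 -150.   214.9]
215 258 126 mean [ 616.8 -266.7  237.2] lo [ 596.5 -290.   215.2] hi [ 632.8 -253.4  257.1]
262 285 87 mean [ 610.3 -281.5  271.5] lo [ 596.3 -302.1  262. ] hi [ 627.2 -253.4  279.6]
base rect ((588.48681640625, -156.42886352539062), (256.19708251953125, 354.1704406738281), 78.22838592529297)
rack rect ((530.7149047851562, 275.4496765136719), (137.37191772460938, 290.3913269042969), 6.665933132171631)
```

View pics/top0c.png

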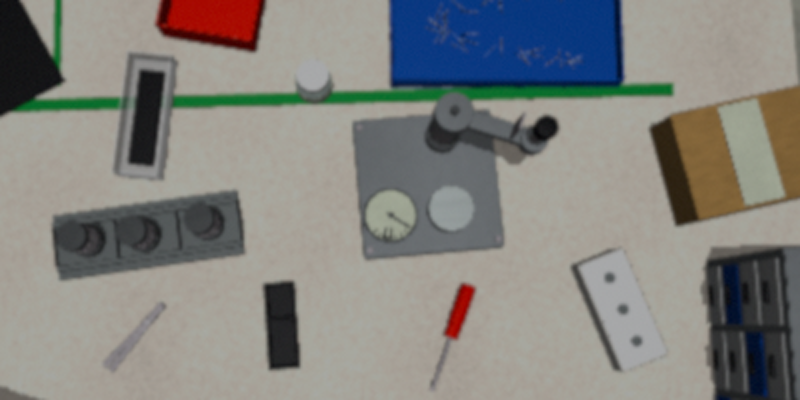

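View pics/side0.png

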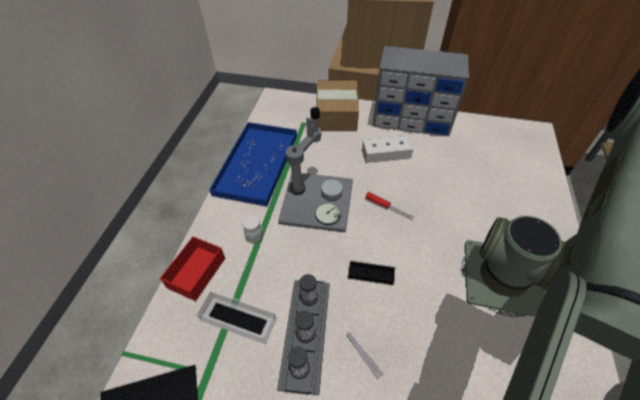

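```bash
python3 -m pendant '{"translation": [[0,0,0],[0,0,0],[0,0,0],[-35,-20,0],[-35,-20,0],[-35,-20,0],[-35,-20,0],[-35,-20,0]], "roll": [-0.109,-0.109,-0.109,0,0,0,0,0], "hand": [255,255,255,255,255,255,255,255]}' 30
python3 -m pendant '{"translation": [[-35,-20,10],[-35,-20,15],[-35,-20,15],[-35,-20,15],[-4,-2,15],[0,0,10],[0,0,4],[0,0,0]], "roll": [0,0,0,0,0,0,0,0], "hand": [255,255,255,255,255,255,255,255]}'
```

```text
time_s: 2.17
ee_pos: [361.0, 443.6, 214.1]
ee_rot: [180.0, 0.0, -180.0]
force: [0.3, 0.1, 0.1]
gripper_width: 40.6
gripper_force: 0.0
time_s: 2.83
ee_pos: [498.9, 364.7, 130.3]
ee_rot: [-179.9, -0.1, -179.9]
force: [-0.6, -0.6, 0.3]
gripper_width: 0.2
gripper_force: 0.0
```

```bash
python3 -m pendant '{"translation": [[0,0,0],[0,0,12],[0,0,12],[0,0,10],[0,0,6],[0,0,5],[0,0,0],[0,0,0]], "roll": [0,0,0,0,0,0,0,0], "hand": [255,255,255,255,255,255,255,255]}'
python3 -m pendant '{"translation": [[0,0,0],[0,0,0],[0,0,0],[0,0,0],[0,0,0],[0,0,0],[0,0,0],[0,0,0]], "roll": [0,0,0,0,0,0,0,0], "hand": [255,255,255,255,255,255,255,255]}'
```

```text
time_s: 3.5
ee_pos: [500.5, 365.4, 87.3]
ee_rot: [179.9, 0.1, -180.0]
force: [-1.5, 2.4, 3.8]
gripper_width: 0.6
gripper_force: 2.3
time_s: 4.17
ee_pos: [500.5, 364.6, 86.4]
ee_rot: [180.0, 0.0, -180.0]
force: [-0.5, 1.8, 5.0]
gripper_width: 0.7
gripper_force: 2.5
```

```bash
python3 -m pendant '{"translation": [[0,0,-20],[0,0,-25],[-3,-24,0],[-3,-31,0],[-3,-31,0],[0,0,0],[0,0,15],[0,0,10]], "roll": [0,0,0,0,0,0,0,0], "hand": [255,255,255,255,255,255,255,255]}'
python3 -m pendant '{"translation": [[0,0,10],[0,0,6],[0,0,5],[0,0,0],[0,0,0],[0,0,0],[0,0,0],[0,0,0]], "roll": [0,0,0,0,0,0,0,0], "hand": [255,255,255,255,255,255,255,255]}'
```

```text
time_s: 4.83
ee_pos: [508.9, 277.2, 105.0]
ee_rot: [-179.9, -0.1, 180.0]
force: [1.2, -0.4, 1.6]
gripper_width: 0.6
gripper_force: 1.2
time_s: 5.5
ee_pos: [509.3, 277.9, 86.2]
ee_rot: [-179.9, 0.0, -179.9]
force: [-1.0, -4.2, 11.3]
gripper_width: 0.4
gripper_force: 5.8
```

```bash
python3 -m pendant '{"translation": [[0,0,-22],[0,0,-25],[-4,-24,0],[-4,-24,0],[-4,-24,0],[-4,-24,0],[0,0,0],[0,0,0]], "roll": [0,0,0,0,0,0,0,0], "hand": [255,255,60,60,60,60,60,60]}' 20
python3 -m pendant '{"translation": [[0,0,0],[0,0,0],[0,0,0],[0,0,0],[0,0,0],[0,0,0],[0,0,0],[0,0,0]], "roll": [0,0,0,0,0,0,0,0], "hand": [60,60,60,60,60,60,60,60]}'
python3 - <<'E'
from h import *
np.set_printoptions(precision=1,suppress=True)
for n in ["side","wrist"]:
    p=env.grab_frame(n); save(p,n+"1.png"); P,u,v=pts(p)
    Q=P[(P[:,2]>102)&(P[:,2]<113)&(abs(P[:,0]-525)<40)&(abs(P[:,1]-181)<40)]
    if len(Q): print(n,len(Q),Q.mean(0),(Q.min(0)+Q.max(0))/2,np.ptp(Q,0))
E
```

```text
time_s: 6.17
ee_pos: [525.0, 181.9, 131.4]
ee_rot: [-180.0, -0.1, 179.9]
force: [-0.1, 0.1, -0.2]
gripper_width: 38.1
gripper_force: 0.0
time_s: 6.83
ee_pos: [525.4, 182.6, 132.4]
ee_rot: [180.0, 0.0, -180.0]
force: [1.3, -1.3, -1.2]
gripper_width: 69.8
gripper_force: 0.0
side 3 [504.8 189.7 104.3] [504.5 189.4 104.9] [1.9 3.2 4.1]
wrist 3077 [519.8 182.2 107.9] [520.8 182.  106. ] [43.5 42.9  8. ]
```

```bash
python3 -m pendant '{"translation": [[2,0,10],[0,0,12],[0,0,12],[0,0,10],[0,0,7],[0,0,2],[0,0,0],[0,0,0]], "roll": [0,0,0,0,0,0,0,0], "hand": [60,60,60,60,60,60,60,255]}' 20
python3 -m pendant '{"translation": [[0,0,0],[0,0,0],[0,0,0],[0,0,0],[0,0,0],[0,0,0],[0,0,0],[0,0,0]], "roll": [0,0,0,0,0,0,0,0], "hand": [255,255,255,255,255,255,255,255]}'
```

```text
time_s: 7.6
ee_pos: [523.7, 182.6, 79.5]
ee_rot: [180.0, 0.0, -180.0]
force: [0.1, 1.3, -0.2]
gripper_width: 65.8
gripper_force: 0.0
time_s: 8.27
ee_pos: [523.5, 182.5, 79.5]
ee_rot: [180.0, 0.0, -180.0]
force: [-0.7, -0.2, 1.6]
gripper_width: 43.6
gripper_force: 20.0
```

```bash
python3 -m pendant '{"translation": [[0,0,-20],[0,0,-30],[0,0,-30],[0,-20,0],[-1,-37,0],[-1,-37,0],[-1,-37,0],[-1,-37,0]], "roll": [0,0,0,0,0,0,0,0], "hand": [255,255,255,255,255,255,255,255]}'
python3 -m pendant '{"translation": [[-1,-37,0],[-1,-37,0],[-1,-37,0],[-1,-37,0],[-2,-30,0],[-1,-17,0],[0,-6,0],[0,0,0]], "roll": [0,0,0,0,0,0,0,0], "hand": [255,255,255,255,255,255,255,255]}'
python3 -m pendant '{"translation": [[0,0,0],[0,0,0],[0,0,0],[0,0,0],[0,0,0],[0,0,0],[0,0,0],[0,0,0]], "roll": [0,0,0,0,0,0,0,0], "hand": [255,255,255,255,255,255,255,255]}'
python3 - <<'E'
from h import *
np.set_printoptions(precision=1,suppress=True)
for n in ["side","wrist","top"]:
    p=env.grab_frame(n); save(p,n+"2.png"); P,u,v=pts(p)
    for a,b in[(50,60),(90,172)]:
        Q=P[(P[:,2]>a)&(P[:,2]<b)&(abs(P[:,0]-534)<45)&(abs(P[:,1]+187)<45)]
        if len(Q): print(n,a,len(Q),Q.mean(0),(Q.min(0)+Q.max(0))/2,np.ptp(Q,0))
a=[cv2.imread(f"pics/{n}2.png") for n in("side","wrist")]
cv2.imwrite("pics/c2.png",np.hstack([cv2.resize(a[0][60:260,230:430],(400,400)),cv2.resize(a[1],(400,250))[:,:] if 0 else cv2.copyMakeBorder(cv2.resize(a[1],(400,250)),0,150,0,0,0)]))
E
```

```text
time_s: 8.93
ee_pos: [526.8, 13.3, 159.0]
ee_rot: [180.0, -0.0, -179.9]
force: [0.3, -1.0, -2.4]
gripper_width: 43.6
gripper_force: 20.0
time_s: 9.6
ee_pos: [534.1, -187.4, 158.7]
ee_rot: [180.0, -0.1, 179.9]
force: [0.6, -0.0, -1.1]
gripper_width: 43.6
gripper_force: 20.0
time_s: 10.27
ee_pos: [534.5, -186.3, 159.4]
ee_rot: [180.0, 0.0, -180.0]
force: [0.3, 0.1, -1.2]
gripper_width: 43.4
gripper_force: 20.0
side 50 217 [ 534.2 -179.    54.7] [ 535.4 -183.3   54.8] [65.2 62.1  9. ]
side 90 227 [ 532.9 -172.5  121.9] [ 535.7 -177.5  131.7] [50.4 50.6 80.2]
wrist 50 1480 [ 514.9 -186.4   56. ] [ 522.  -186.7   54.2] [47.3 66.4  8.3]
wrist 90 2247 [ 515.7 -186.5  133.4] [ 522.1 -185.7  133.1] [30.5 61.3 77.8]
top 50 65 [ 511.  -190.7   54.8] [ 513.3 -191.3   55.2] [20.5 48.2  8.9]
top 90 21 [ 513.4 -188.5  104.9] [ 514.2 -190.5  101.5] [ 8.4 26.5 17.2]
```

View pics/c2.png

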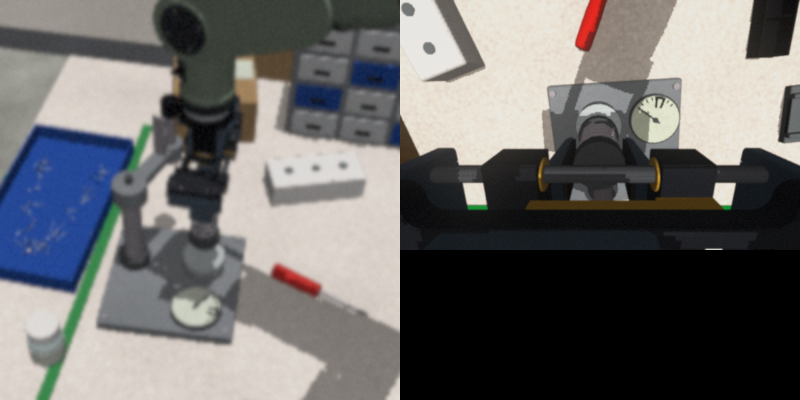

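```bash
python3 -m pendant '{"translation": [[0,0,8],[0,0,10],[0,0,8],[0,0,6],[0,0,3],[0,0,2],[0,0,1],[0,0,0]], "roll": [0,0,0,0,0,0,0,0], "hand": [255,255,255,255,255,255,255,255]}'
python3 -m pendant '{"translation": [[0,0,0],[0,0,0],[0,0,0],[0,0,0],[0,0,0],[0,0,0],[0,0,0],[0,0,0]], "roll": [0,0,0,0,0,0,0,0], "hand": [255,255,255,255,60,60,60,60]}'
```

```text
time_s: 11.08
ee_pos: [534.3, -186.4, 121.5]
ee_rot: [180.0, -0.0, -180.0]
force: [-0.8, 0.9, 0.7]
gripper_width: 43.8
gripper_force: 20.0
time_s: 11.75
ee_pos: [534.6, -186.5, 121.3]
ee_rot: [-180.0, 0.0, -180.0]
force: [-0.1, 0.0, -0.3]
gripper_width: 67.0
gripper_force: 0.0
```

```bash
python3 -m pendant '{"translation": [[0,0,-10],[0,0,-30],[0,0,-30],[0,0,-30],[0,0,-30],[0,0,-30],[0,0,-10],[0,0,0]], "roll": [0,0,0,0,0.12,0.12,0.12,0.12], "hand": [60,60,60,60,60,60,60,60]}'
python3 -m pendant '{"translation": [[0,0,0],[0,0,0],[0,0,0],[0,0,0],[0,0,0],[0,0,0],[0,0,0],[0,0,0]], "roll": [0.12,0.12,0.12,0.12,0.12,0.12,0.12,0.12], "hand": [60,60,60,60,60,60,60,60]}'
python3 -m pendant '{"translation": [[0,0,0],[0,0,0],[0,0,0],[0,0,0],[0,0,0],[0,0,0],[0,0,0],[0,0,0]], "roll": [0.12,0.12,0.12,0.12,0,0,0,0], "hand": [60,60,60,60,60,60,60,60]}'
python3 - <<'E'
from h import *
np.set_printoptions(precision=1,suppress=True)
for n in ["side","wrist","top"]:
    p=env.grab_frame(n); save(p,n+"3.png"); P,u,v=pts(p)
    Q=P[(P[:,2]>268)&(P[:,2]<285)&(abs(P[:,0]-610)<28)&(abs(P[:,1]+287)<28)]
    if len(Q): print(n,"knob",len(Q),Q.mean(0),(Q.min(0)+Q.max(0))/2,np.ptp(Q,0))
    Q=P[(P[:,2]>140)&(P[:,2]<155)&(abs(P[:,0]-534)<45)&(abs(P[:,1]+187)<45)]
    if len(Q): print(n,"cap",len(Q),Q.mean(0),(Q.min(0)+Q.max(0))/2,np.ptp(Q,0))
    Q=P[(P[:,2]>194)&(P[:,2]<220)&(abs(P[:,0]-650)<30)&(abs(P[:,1]+180)<30)]
    if len(Q): print(n,"col",len(Q),Q.mean(0),(Q.min(0)+Q.max(0))/2,np.ptp(Q,0))
E
```

```text
time_s: 12.42
ee_pos: [536.0, -187.0, 296.3]
ee_rot: [179.9, 0.5, 152.2]
force: [0.3, 1.1, 0.0]
gripper_width: 69.9
gripper_force: 0.0
time_s: 13.08
ee_pos: [534.5, -186.5, 292.2]
ee_rot: [180.0, 0.0, 97.2]
force: [0.3, -0.4, -0.4]
gripper_width: 70.1
gripper_force: 0.0
time_s: 13.75
ee_pos: [534.4, -186.5, 291.5]
ee_rot: [180.0, -0.0, 70.1]
force: [-0.1, -0.5, 0.0]
gripper_width: 70.0
gripper_force: 0.0
side knob 29 [ 616.  -280.   273.8] [ 616.1 -282.4  273.1] [16.1 22.8  9.8]
side cap 138 [ 533.8 -184.1  148.3] [ 534.  -187.3  146.6] [42.1 47.  12.9]
side col 185 [ 649.2 -176.8  198.8] [ 649.6 -178.2  203.1] [51.8 53.5 17.7]
wrist cap 1338 [ 532.  -185.4  150.4] [ 531.7 -186.3  146.7] [43.2 43.2 12.1]
wrist col 3109 [ 646.3 -178.3  199.7] [ 646.8 -179.6  203.3] [52.9 53.9 18.6]
top col 144 [ 653.3 -169.6  198.4] [ 649.9 -170.7  202.5] [50.7 33.5 16.8]
```

View pics/wrist3.png

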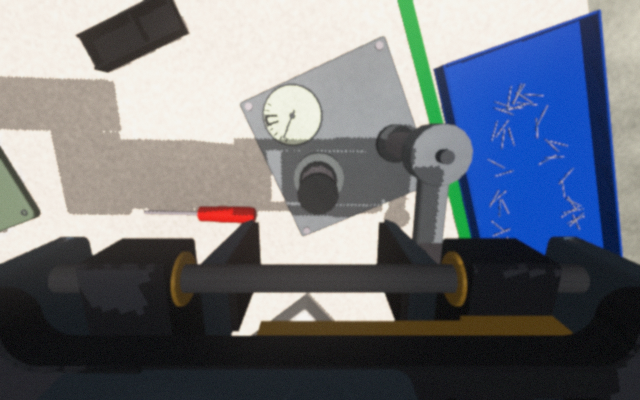

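```bash
python3 -m pendant '{"translation": [[-15,24,0],[-20,30,0],[-20,30,0],[-14,21,0],[0,0,0],[0,0,0],[0,0,0],[0,0,0]], "roll": [0,0,0,0,0,0,0,0], "hand": [60,60,60,60,60,60,60,60]}'
python3 - <<'E'
from h import *
np.set_printoptions(precision=1,suppress=True)
s=env.state(); print(s["ee_pos"])
p=env.grab_frame("wrist"); save(p,"wrist4.png"); P,u,v=pts(p)
Q=P[(P[:,2]>268)&(P[:,2]<285)&(abs(P[:,0]-610)<25)&(abs(P[:,1]+287)<25)]
if len(Q): print("knob",len(Q),Q.mean(0),(Q.min(0)+Q.max(0))/2,np.ptp(Q,0))
E
```

```text
time_s: 14.57
ee_pos: [609.0, -286.3, 291.8]
ee_rot: [-180.0, -0.0, 70.1]
force: [-0.1, -0.1, 0.6]
gripper_width: 69.8
gripper_force: 0.0
[ 609.  -286.3  291.8]
knob 1556 [ 608.8 -285.9  276. ] [ 608.3 -287.   273.3] [29.5 28.8 10.3]
```

View pics/wrist4.png

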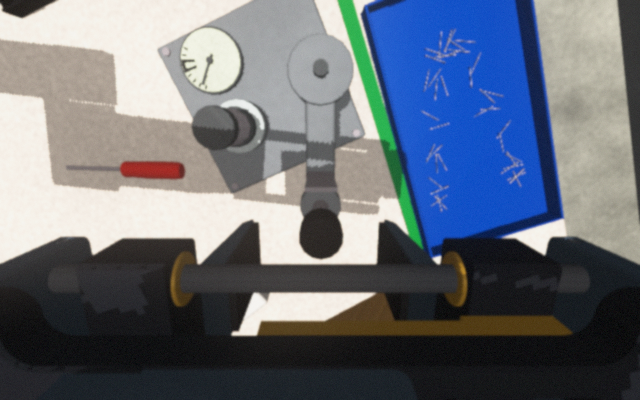

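```bash
python3 -m pendant '{"translation": [[0,0,12],[0,0,14],[0,0,10],[0,0,4],[0,0,0],[0,0,0],[0,0,0],[0,0,0]], "roll": [0,0,0,0,0,0,0,0], "hand": [60,60,60,120,160,160,160,160]}' 10
python3 -m pendant '{"translation": [[0,-4,0.1],[0.3,-8,0],[0.3,-8,0],[0.3,-8,0],[0.3,-8,0],[0.3,-8,0],[0.3,-8,0],[0.3,-8,0]], "roll": [0.035,0.07,0.07,0.07,0.07,0.07,0.07,0.07], "hand": [160,160,160,160,160,160,160,160]}'
python3 - <<'E'
import numpy as np
from workcell import env
p=env.state()["ee_pos"]; c=np.array([648.8,-179.5]); d=p[:2]-c; print(np.hypot(*d),np.degrees(np.arctan2(d[1],d[0])),env.state()["ee_rot"])
E
```

```text
time_s: 15.28
ee_pos: [609.9, -287.3, 252.3]
ee_rot: [179.9, 0.0, 70.0]
force: [0.3, -0.5, 0.5]
gripper_width: 39.2
gripper_force: 0.0
time_s: 15.95
ee_pos: [561.6, -253.7, 251.9]
ee_rot: [179.8, -0.1, 39.7]
force: [2.1, -2.5, -1.0]
gripper_width: 34.0
gripper_force: 1.2
114.49295944712239 -139.58576830030214 [ 1.79812750e+02 -5.70806831e-02  3.97124546e+01]
```

```bash
python3 -m pendant '{"translation": [[0.3,-9,0],[0.3,-9,0],[0.3,-9,0],[0.3,-9,0],[0.3,-9,0],[0.3,-9,0],[0.3,-9,0],[0.2,-6,0]], "roll": [0.08,0.08,0.08,0.08,0.08,0.08,0.08,0.05], "hand": [160,160,160,160,160,160,160,160]}'
python3 -m pendant '{"translation": [[0,-3,0],[0,-2,0],[0,-1,0],[0,-1,0],[0,0,0],[0,0,0],[0,0,0],[0,0,0]], "roll": [0.01,0,0,0,0,0,0,0], "hand": [160,160,160,160,160,160,160,160]}'
```

```text
time_s: 16.62
ee_pos: [535.1, -190.6, 252.0]
ee_rot: [179.9, -0.1, 4.8]
force: [0.8, -2.3, -0.9]
gripper_width: 33.6
gripper_force: 1.2
time_s: 17.28
ee_pos: [534.3, -185.2, 251.8]
ee_rot: [179.8, -0.0, 4.4]
force: [-1.7, -4.1, 2.4]
gripper_width: 33.8
gripper_force: 2.5
```

```bash
python3 -m pendant '{"translation": [[0,-2,0],[0,-2,0],[0,0,0],[0,0,0],[0,0,0],[0,0,0],[0,0,0],[0,0,0]], "roll": [0,0,0,0,0,0,0,0], "hand": [160,160,160,160,160,160,160,160]}'
```

```text
time_s: 17.95
ee_pos: [534.3, -185.1, 251.8]
ee_rot: [179.4, -0.0, 4.4]
force: [-0.1, -14.4, -0.7]
gripper_width: 34.0
gripper_force: 7.4
```

```bash
python3 -m pendant '{"translation": [[0,3,0],[0,3,0],[0,0,0],[0,0,0],[0,0,0],[0,0,-10],[0,0,-20],[0,0,-15]], "roll": [0,0,0,0,0,0,0,0], "hand": [110,110,110,110,110,110,110,110]}'
python3 -m pendant '{"translation": [[0,0,0],[0,0,0],[0,0,0],[0,0,0],[0,0,0],[0,0,0],[0,0,0],[0,0,0]], "roll": [0,0,0,0,0,0,0,0], "hand": [255,255,255,255,255,255,255,255]}' 30
python3 - <<'E'
from h import *
np.set_printoptions(precision=1,suppress=True)
s=env.state(); print(s["ee_pos"])
p=env.grab_frame("wrist"); save(p,"wrist5.png"); P,u,v=pts(p)
Q=P[(P[:,2]>270)&(P[:,2]<283)&(abs(P[:,0]-534)<28)&(abs(P[:,1]+187)<28)]
if len(Q): print("knob",len(Q),Q.mean(0),(Q.min(0)+Q.max(0))/2,np.ptp(Q,0))
E
```

```text
time_s: 18.62
ee_pos: [534.6, -185.0, 297.8]
ee_rot: [-180.0, -0.0, 4.4]
force: [0.8, -0.5, 0.4]
gripper_width: 51.8
gripper_force: 0.0
time_s: 19.28
ee_pos: [534.3, -185.4, 295.9]
ee_rot: [-180.0, 0.0, 4.4]
force: [-0.8, -0.1, -0.1]
gripper_width: 2.1
gripper_force: 0.0
[ 534.3 -185.4  295.9]
knob 443 [ 539.8 -187.4  275.5] [ 533.1 -187.5  274.1] [29.2 27.6  8.2]
```

View pics/wrist5.png

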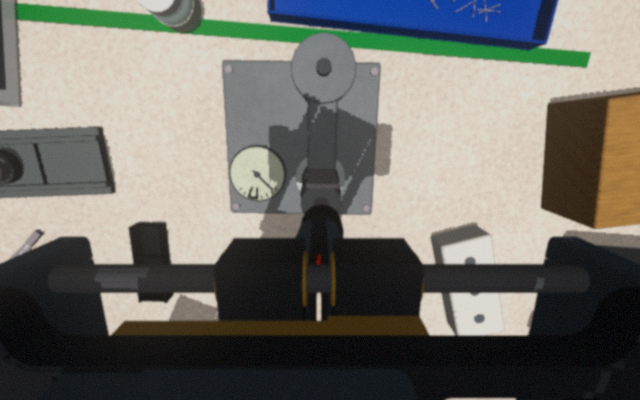

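```bash
python3 -m pendant '{"translation": [[0,2,8],[0,0,8],[0,0,6],[0,0,6],[0,0,6],[0,0,6],[0,0,5],[0,0,4]], "roll": [0,0,0,0,0,0,0,0], "hand": [255,255,255,255,255,255,255,255]}'
python3 -m pendant '{"translation": [[0,0,2],[0,0,1],[0,0,0],[0,0,0],[0,0,0],[0,0,0],[0,0,0],[0,0,0]], "roll": [0,0,0,0,0,0,0,0], "hand": [255,255,255,255,255,255,255,255]}'
python3 - <<'E'
from h import *
np.set_printoptions(precision=1,suppress=True)
p=env.grab_frame("side"); P,u,v=pts(p); save(p,"side6.png")
a=cv2.imread("pics/side6.png")[90:240,270:370]; b=cv2.imread("pics/side0.png")[90:240,270:370]
cv2.imwrite("pics/side6c.png",np.hstack([cv2.resize(x,(400,600),interpolation=cv2.INTER_CUBIC) for x in(b,a)]))
E
```

```text
time_s: 20.0
ee_pos: [534.3, -187.5, 249.2]
ee_rot: [179.9, -0.1, 4.4]
force: [-4.7, 0.5, 15.3]
gripper_width: 0.5
gripper_force: 7.6
time_s: 20.67
ee_pos: [534.3, -187.5, 246.5]
ee_rot: [179.9, -0.1, 4.4]
force: [-4.3, 0.5, 13.3]
gripper_width: 0.6
gripper_force: 6.6
```

View pics/side6c.png

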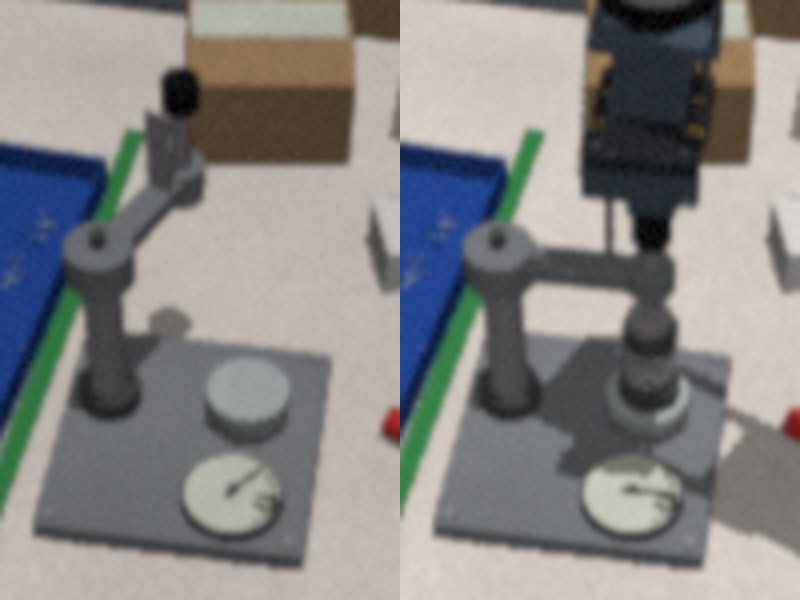

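```bash
python3 -m pendant '{"translation": [[0,0,3],[0,0,2],[0,0,1.5],[0,0,1],[0,0,0],[0,0,0],[0,0,0],[0,0,0]], "roll": [0,0,0,0,0,0,0,0], "hand": [255,255,255,255,255,255,255,255]}'
```

```text
time_s: 21.38
ee_pos: [534.3, -187.5, 239.6]
ee_rot: [179.9, -0.1, 4.4]
force: [-5.4, 0.6, 17.0]
gripper_width: 0.2
gripper_force: 7.9
```

```bash
python3 -m pendant '{"translation": [[0,0,0.5],[0,0,0],[0,0,0],[0,0,-5],[0,0,-15],[0,0,-30],[0,0,-35],[0,0,-35]], "roll": [0,0,0,0,0,0,0,0], "hand": [255,255,255,255,255,255,255,255]}'
python3 -m pendant '{"translation": [[35,0,0],[35,0,0],[35,0,0],[35,0,0],[35,0,0],[0,0,0],[0,0,0],[0,0,0]], "roll": [0,0,0,0,0,0,0,0], "hand": [255,255,255,255,255,255,255,255]}'
python3 - <<'E'
from h import *
print(env.state()["ee_pos"])
E
```

```text
time_s: 22.05
ee_pos: [534.0, -187.2, 356.2]
ee_rot: [-179.9, 0.1, 4.4]
force: [1.1, -0.7, 0.2]
gripper_width: 0.1
gripper_force: 0.0
time_s: 22.72
ee_pos: [708.7, -174.0, 354.9]
ee_rot: [-180.0, 0.1, 4.4]
force: [0.2, 0.1, 0.2]
gripper_width: 0.4
gripper_force: 0.0
[ 708.67987916 -174.01653255  354.92943526]
```

```bash
python3 -m pendant '{"translation": [[-35,0,0],[-40,0,0],[-40,0,0],[-40,0,0],[-40,0,0],[-40,0,0],[-40,0,0],[-10,0,0]], "roll": [0,0,0,0,0,0,0,0], "hand": [255,255,255,255,255,255,255,255]}'
python3 -m pendant '{"translation": [[0,0,0],[0,0,0],[0,0,0],[0,0,0],[0,0,0],[0,0,0],[0,0,0],[0,0,0]], "roll": [0,0,0,0,0,0,0,0], "hand": [255,255,255,255,255,255,255,255]}'
python3 - <<'E'
from h import *
np.set_printoptions(precision=1,suppress=True)
ims=[]
for n in ["side","wrist","top"]:
    p=env.grab_frame(n); save(p,n+"7.png"); P,u,v=pts(p)
    Q=P[(P[:,2]>230)&(P[:,2]<250)&(abs(P[:,0]-534)<18)&(abs(P[:,1]+187)<18)]
    if len(Q): print(n,"knobtop",len(Q),np.median(Q,0),(Q.min(0)+Q.max(0))/2,np.ptp(Q,0))
a=cv2.imread("pics/side7.png")[100:240,270:370]; b=cv2.imread("pics/wrist7.png")
cv2.imwrite("pics/c7.png",np.hstack([cv2.resize(a,(400,560),interpolation=2),cv2.copyMakeBorder(cv2.resize(b,(400,250)),0,310,0,0,0)]))
E
```

```text
time_s: 23.38
ee_pos: [417.8, -195.1, 358.2]
ee_rot: [179.9, -0.0, 4.2]
force: [1.2, 0.6, 0.7]
gripper_width: 0.2
gripper_force: 0.0
time_s: 24.05
ee_pos: [425.3, -195.8, 355.9]
ee_rot: [-180.0, 0.0, 4.4]
force: [-0.3, -0.1, -0.0]
gripper_width: 0.7
gripper_force: 0.0
side knobtop 76 [ 534.3 -182.8  237.9] [ 534.9 -185.8  236.4] [27.5 29.3 11.9]
wrist knobtop 939 [ 532.3 -186.9  239.9] [ 532.5 -187.1  236.4] [29.6 28.4 12.4]
top knobtop 105 [ 534.6 -185.3  238. ] [ 534.7 -186.1  238.2] [26.7 28.2 12.9]
```

View pics/c7.png

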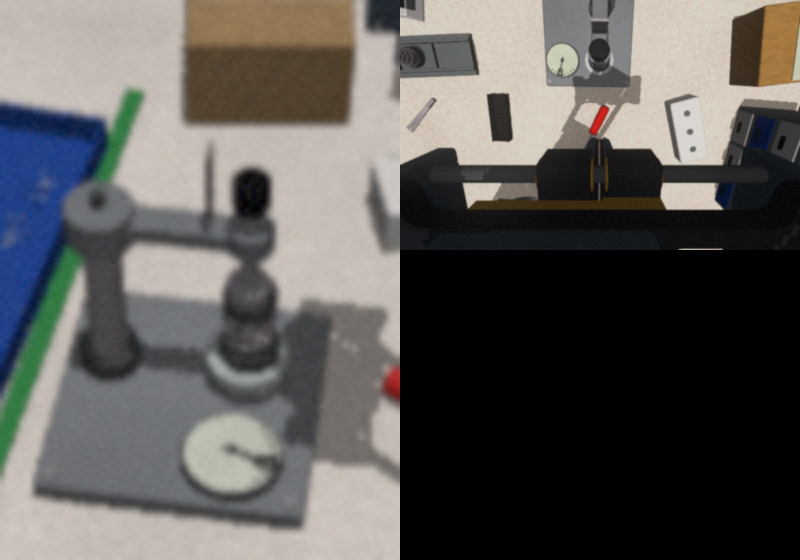

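```bash
python3 - <<'E'
import cv2
b=cv2.imread("pics/wrist7.png")[60:140,220:300]
cv2.imwrite("pics/d7.png",cv2.resize(b,(560,560),interpolation=2))
E
```

```text
(no output)
```

View pics/d7.png

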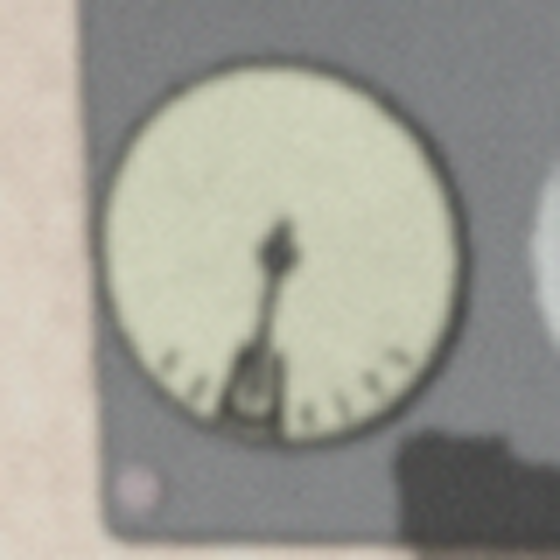

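The needle runs from (278,250) to (263,340), which puts it between the two long marks at about (230,395) and (278,400). I'm handing the job in.

```bash
python3 -c "
from workcell import env
print(env.job_done())"
```

```text
the job is handed in; nothing more can be done
None
```

I handed the job in at about 24 s, with no verdict shown. I took the right spring from place_1 by elimination (place_3 pushed back with 5.0 N and place_2 with 11.3 N at about 21 mm). In the last pictures it is on the plate with the arm at its stop, the knob level with the line to about 1 mm, the needle between the long marks and the robot clear.

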